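Click a filter cartridge home in a push-push well

TASK

Fit the blue-tabbed filter cartridge into the square well of the white water unit, push it right down to its stop at least once so that its seal seats, and leave it locked in with its cap level with the rim and nothing touching it. The well has a push-push lock: one push to the stop locks, the next releases, and nobody knows which state it is in now, so feel after each push whether the cartridge has stayed down or come back up, and push again if it came back up. Press firmly but gently (never more than about 2.5 kg on the unit), and leave the other things on the counter where they are.

Things in the scene. Friction and masses are not known exactly. Their poses are not given: they have to be found in the camera images.
- cartridge_cap (a point): Loose filter cartridge standing on the counter, 0.14-0.28 kg: a grey-blue block 44 x 44 x 50 mm, its top 10 mm a white cap, its lowest 4 mm stepped in to 38 mm square; on the cap an upright blue grip tab. This point: centre of the cap's upper face, 50 mm above the underside. z up; x along the tab's length.
- tab_top (a point): Centre of the top of the cartridge's blue grip tab: 34 mm long (x), 12 mm thick (y), 50 mm high above the cap. Grip it across the 12 mm, in its upper part. Push on the tab: the cap sinks into the well, the tab stays above the rim. Axes as the cartridge's.
- dock: Water unit: fixed white housing 130 x 130 x 115 mm, blue line round the square well in its top, display on its -x side. Origin: centre of its underside, x and y along its sides. The well, in the middle, is 47 x 47 mm with a 4 mm chamfered mouth, sides along x and y; the cartridge fits in any quarter turn. Must never be loaded above 25 N.
- dock_rim (a point): Centre of the well's mouth at the rim, 115 mm above the counter; axes as the unit's. A sprung push-push platform about 50 mm down carries the cartridge: unlocked the cap stands 4 mm above the rim, locked it is level with it. The start state is hidden: either. Each push to the stop and back up changes the state; a push that ends over 2 mm short of the stop changes nothing.
- well_floor (a point): Point in the middle of the well, 50 mm below the rim. The stop differs from unit to unit: with the cartridge pushed to it, the cap is 8 to 18 mm below the rim. The spring pushes back with 5 N at first, up to 9 N just before the stop; the stop is hard. A push has reached it when cartridge and unit press on each other with over 10 N.
- cassette: A steel instrument cassette 100 x 190 x 28 mm lying on the counter, to be left alone. Origin: centre of its underside.
- spray: A white bottle with a blue cap, 64 mm wide, 170 mm high, to be left alone. Origin: centre of its underside.
- cup: A steel cup, 72 mm wide, 85 mm high, to be left alone. Origin: centre of its underside.
Not all that is in view belongs to the job. Several things look just like the part that bears cartridge_cap: the one meant starts nearest to the robot's base. Leave any orange look-alike of the dock alone.

How it is judged (in metres and radians):
On the way, in this order (a step that is already met when the one before it is completed fails the run):
1. the cartridge stands in the well (cap less than 8 mm above the rim) (z of cartridge_cap in the frame of dock below 0.123 m and x of cartridge_cap in the frame of dock between -0.004 and 0.004 m and y of cartridge_cap in the frame of dock between -0.004 and 0.004 m).
2. the cartridge is pushed down to its stop (cap more than 6 mm below the rim, over 10 N) (z of cartridge_cap in the frame of dock below 0.109 m and contact force between cartridge and dock above 10 N).
At the end, for the whole second after the job is handed in: The cartridge is in the well, upright (within 0.1 rad), at rest and released, locked with its cap level with the rim (within 2.3 mm; unlocked it would stand 4 mm proud), its middle within 4 mm of the well's in x and y (z of cartridge_cap in the frame of dock between 0.1127 and 0.1173 m and x of cartridge_cap in the frame of dock between -0.004 and 0.004 m and y of cartridge_cap in the frame of dock between -0.004 and 0.004 m and angle between cartridge_cap's own z axis and vertical below 0.1 rad and linear speed of cartridge below 0.01 m/s); the robot touches nothing.
It fails at once if the water unit is loaded with more than 25 N (contact force between dock and anything else above 25 N).
It fails at once if the cassette is moved more than 25 mm or tipped (distance of cassette from where it was at the start of the episode above 0.025 m or angle between cassette's own z axis and vertical above 0.3 rad).
It fails at once if the spray is moved more than 25 mm or tipped (distance of spray from where it was at the start of the episode above 0.025 m or angle between spray's own z axis and vertical above 0.3 rad).
It fails at once if the cup is moved more than 25 mm or tipped (distance of cup from where it was at the start of the episode above 0.025 m or angle between cup's own z axis and vertical above 0.3 rad).
It also fails if it takes over 72 s, if anything falls off the work surface, if the arm or the gripper's body presses on something with over 40 N, if the wrist force passes 120 N, or if a joint passes its speed limit or range.

ROBOT

A 7-joint arm with a two-finger parallel gripper is mounted at the origin on the work surface. World frame = base frame: x ahead of the robot, y to its left, z up, the work surface at z = 0. Lengths are in mm, angles in rad, forces in N, time in s.
With the tool pointing down it reaches from about 400 to 875 mm from the base axis. Payload 4.4 kg.
Tool frame: the origin (TCP) lies on the centre line of the jaws, within the pads' length; the fingertips stand 14 mm ahead of it and the grasp point (between the pads) lies 5 mm behind it; z points along the fingers, x is the direction in which the jaws open and shut, and the axes are right-handed (so a half turn about z gives the same grasp; the last joint's range is limited). The gripper opens to 85 mm and grips with 20 to 120 N. Pads are 22 mm wide; open, the fingers measure 114 mm over their backs; the gripper's body (76 mm by 85 mm) begins 54 mm behind the grasp point. The pads swing forward as they close: fully open they stand 13 mm farther back than shut.
Start: joints at [1.048, 0.628, 0.038, 1.517, -0.027, 0.996, -0.02], TCP at [286.729, -583.356, 245.313] pointing down, gripper open.
Joint ranges: [-3.06, 3.06], [-0.37, 2.12], [-1.25, 1.32], [0.18, 2.47], [-1.1, 4.24], [0.23, 1.98], [-2.94, 2.94]. Speed limits (rad/s): [2.57, 2.57, 3.14, 3.14, 3.14, 3.14, 3.14].

INTERFACE

Orientations are given as [roll, pitch, yaw] about the fixed x, y, z axes, in that order (R = Rz(yaw) Ry(pitch) Rx(roll)).
In Python, from cell import ctrl gives the robot as it stands.
- The arm moves only by the tool send_rows, never from a script. Its argument "commands" is a list of rows, each a list of 5 numbers: the finger opening in mm, from 0 to 85.4, then the shift along the tool's x, y, z in mm, then the turn about the tool's z in degrees. In form: [[grip, x, y, z, roll], ...]. A call has 1 to 5 rows; each row is the pose to reach, as a shift and turn from the pose measured when the call began, along the tool's axes at that moment; what a row does not reach only later rows make up. A row lasts 1/10 s, in which the tool goes at most 50 mm and 8.59 degrees, less where a joint would pass 70% of its speed; a pose out of reach is approached as far as the arm can. A call with a gripper value outside its range is refused whole. The fingers move at their own pace and stop on an object; the grip force is fixed at half the most. Time passes only in rows, so rows that repeat a pose let the fingers close. It gives the time, the measured TCP pose, the force and the opening at its end, in the units of the state.
- ctrl.read_state(): the state, without advancing time (a new reading comes with each control period).
- ctrl.get_image(name): name is "scene" or "top" or "wrist"; returns the picture (384x512x3 uint8, red, green, blue); there is no depth.
- ctrl.camera_params(name): a dict with "fx", "fy", "cx", "cy" (pixels), "cam_to_world" (4x4, takes a point from camera to world coordinates). Camera axes: x right, y down, z forward; pixel columns grow to the right and rows downward; lengths in mm; the calibration is good to about 2 mm. A picture is of the moment at which its call begins: read the wrist's pose just before it. camera_params takes no time and is no camera call; for the wrist camera it gives the pose at the moment of the call.
- ctrl.finish_job(): hands the job in, once; it reports no verdict.
The state is a dict: "clock": time; "qpos": joint angles; "qd": joint speeds; "tau": joint torques, N m; "eef_pos": TCP position; "tool_rot": TCP orientation; "force": force on the tool from outside, world axes, zero at the start; "torque": the same for the moment, N m; "width": finger opening in mm.
Only numpy, scipy, OpenCV 4.12 (cv2) and the standard library are available. Lean on these libraries where they do the work, as an engineer would, in place of code of your own. Each camera call takes 0.05 s, during which the arm holds its last target.

## Working session

There is one attempt and no reset: what is moved stays moved. The work goes in short steps, Python scripts to look and compute and a tool call to move; the robot and the scene stay as the last step left them, time stands still between calls to the robot, and variables do not carry over. Pictures are saved under pics/ and viewed, and the job is handed in when it is done.

Besides the shell and the picture viewer there is one more tool, called after "Request:" as a command line: name --pt "numbers of a row" for each row, then --argument value for the rest. send_rows: Moves the arm, as the interface text tells. Its arguments: {"type":"object","properties":{"commands":{"type":"array"}},"required":["commands"]}

```bash
mkdir -p pics
python3 - <<'E'
from cell import ctrl
import cv2
s=ctrl.read_state()
print({k:s[k] for k in ('clock','eef_pos','tool_rot','force','width')})
for n in ("scene","top","wrist"):
    im=ctrl.get_image(n); cv2.imwrite(f"pics/{n}0.png",im[:,:,::-1])
    p=ctrl.camera_params(n); print(n,p)
E
```

```text
{'clock': 0.0, 'eef_pos': array([ 286.49037302, -582.79102582,  244.38792251]), 'tool_rot': array([-3.14158366e+00,  1.89032609e-03, -1.11396098e+00]), 'force': array([-0.81656139, -0.81138959,  0.74712208]), 'width': 85.01275209731821}
scene {'fx': 466.4915536995535, 'fy': 466.4915536995535, 'cx': 258.26303710535035, 'cy': 193.55738477567667, 'cam_to_world': array([[ 2.49644765e-03,  8.43528983e-01, -5.37077856e-01,
         1.23629400e+03],
       [ 9.99945740e-01, -7.53753139e-03, -7.19041746e-03,
         1.51653073e+01],
       [-1.01135667e-02, -5.37030764e-01, -8.43502030e-01,
         1.13082276e+03],
       [ 0.00000000e+00,  0.00000000e+00,  0.00000000e+00,
         1.00000000e+00]])}
top {'fx': 416.8479283377976, 'fy': 416.8479283377976, 'cx': 254.28438332549266, 'cy': 186.60068671105682, 'cam_to_world': array([[-1.09598362e-02, -9.89883951e-01,  1.41455458e-01,
         4.23498604e+02],
       [-9.99561934e-01,  1.47349061e-02,  2.56675282e-02,
        -1.99344135e+01],
       [-2.74922071e-02, -1.41112179e-01, -9.89611808e-01,
         1.09878986e+03],
       [ 0.00000000e+00,  0.00000000e+00,  0.00000000e+00,
         1.00000000e+00]])}
wrist {'fx': 334.32483014940476, 'fy': 334.32483014940476, 'cx': 250.83259063067192, 'cy': 188.9163247576405, 'cam_to_world': array([[ 4.41507332e-01, -8.49603217e-01, -2.88523221e-01,
         3.61894716e+02],
       [-8.97255787e-01, -4.18711270e-01, -1.40046152e-01,
        -5.46737342e+02],
       [-1.82426312e-03,  3.20710532e-01, -9.47175499e-01,
         3.75143462e+02],
       [ 0.00000000e+00,  0.00000000e+00,  0.00000000e+00,
         1.00000000e+00]])}
```

View pics/top0.png

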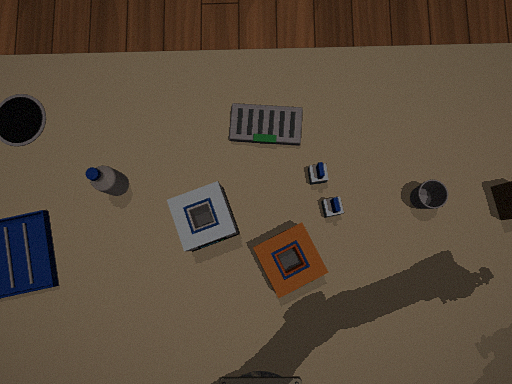

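View pics/scene0.png

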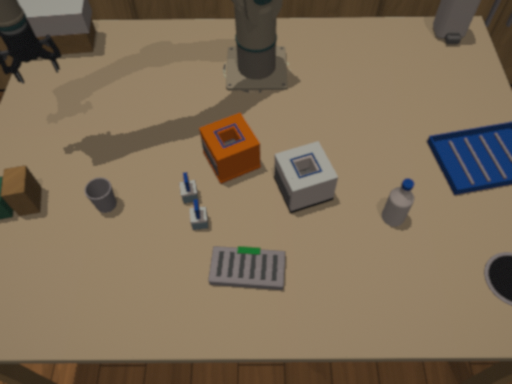

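View pics/wrist0.png

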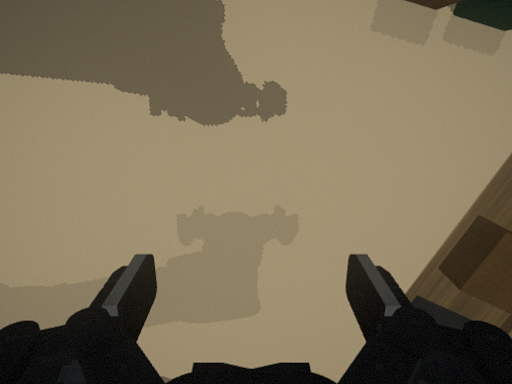

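```bash
cat > h.py <<'E'
import numpy as np, cv2
from cell import ctrl
def cast(p,uv,z):
    T=p['cam_to_world']; uv=np.atleast_2d(np.array(uv,float))
    d=np.c_[(uv[:,0]-p['cx'])/p['fx'],(uv[:,1]-p['cy'])/p['fy'],np.ones(len(uv))]@T[:3,:3].T
    o=T[:3,3]; return o+d*((z-o[2])/d[:,2])[:,None]
def proj(p,X):
    T=p['cam_to_world']; c=(np.atleast_2d(X)-T[:3,3])@T[:3,:3]
    return np.c_[c[:,0]/c[:,2]*p['fx']+p['cx'],c[:,1]/c[:,2]*p['fy']+p['cy']]
E
python3 - <<'E'
import cv2,numpy as np
t=cv2.imread('pics/top0.png'); s=cv2.imread('pics/scene0.png')
a=cv2.resize(t[150:230,290:370],None,fx=5,fy=5,interpolation=0)
b=cv2.resize(s[165:235,160:230],(400,400),interpolation=0)
c=cv2.resize(t[175:255,160:245],(400,400*80//85),interpolation=0)
c=cv2.copyMakeBorder(c,0,400-c.shape[0],0,0,0)
d=np.zeros_like(a)
cv2.imwrite('pics/z0.png',np.hstack([a,b]));cv2.imwrite('pics/z1.png',c)
E
```

```text
(no output)
```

View pics/z0.png

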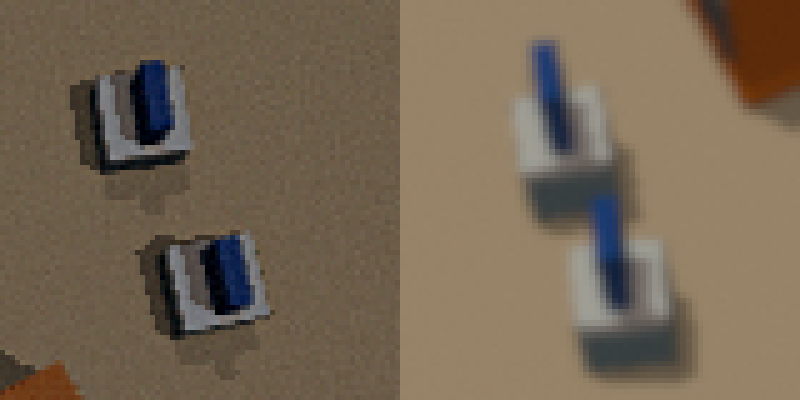

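View pics/z1.png

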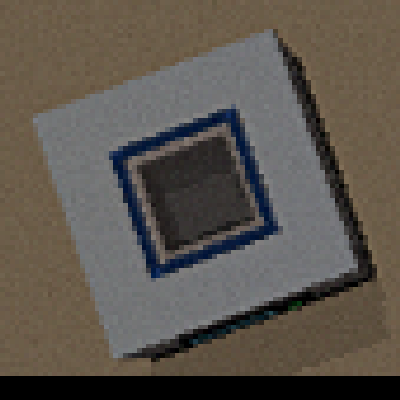

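Run:
```python
from h import *
p=ctrl.camera_params('top'); t=cv2.imread('pics/top0.png'); hsv=cv2.cvtColor(t,cv2.COLOR_BGR2HSV)
def comp(m,box):
    x0,y0,x1,y1=box; mm=np.zeros_like(m); mm[y0:y1,x0:x1]=m[y0:y1,x0:x1]
    c=max(cv2.findContours(mm,0,2)[0],key=cv2.contourArea); return c
w=((hsv[...,1]<60)&(hsv[...,2]>95)).astype(np.uint8)
b=((hsv[...,0]>100)&(hsv[...,0]<130)&(hsv[...,1]>120)).astype(np.uint8)
for nm,m,box,z in [('dock',w,(160,170,250,260),115),('line',b,(175,190,235,240),115),('cap1',w|b,(318,190,350,222),50),('tab1',b,(318,190,350,222),95),('capfar',w|b,(300,155,335,188),50)]:
    c=comp(m,box); P=cast(p,c.reshape(-1,2),z)[:,:2].astype(np.float32)
    r=cv2.minAreaRect(P); print(nm,r, cv2.contourArea(c))
# manual cap corners near cart
a=np.array([(163,247),(252,236),(270,313),(180,334)])/5+[289.5,149.5]
P=cast(p,a,50); print(P[:,:2].round(1),P.mean(0))
ps=ctrl.camera_params('scene')
s=cv2.imread('pics/scene0.png');hs=cv2.cvtColor(s,cv2.COLOR_BGR2HSV)
a=np.array([(517,100),(600,88),(612,165),(522,180)])-[400,0]; a=a*70/400+[159.5,164.5]
P=cast(ps,a,50); print(P[:,:2].round(1),P.mean(0))
w=((hs[...,1]<60)&(hs[...,2]>125)).astype(np.uint8)
c=comp(w,(265,135,345,200));P=cast(ps,c.reshape(-1,2),115)[:,:2].astype(np.float32);print(cv2.minAreaRect(P))
b=((hs[...,0]>95)&(hs[...,0]<150)&(hs[...,1]>60)).astype(np.uint8)
c=comp(b,(280,145,330,185));P=cast(ps,c.reshape(-1,2),115)[:,:2].astype(np.float32);print('line',cv2.minAreaRect(P))
```

```text
dock ((497.16796875, 134.08108520507812), (130.71417236328125, 130.5357666015625), 19.747678756713867) 2890.5
line ((497.010498046875, 134.00054931640625), (66.7909927368164, 66.83428955078125), 19.727874755859375) 737.0
cap1 ((521.926025390625, -190.7045135498047), (42.31990051269531, 42.511741638183594), 10.570382118225098) 187.0
tab1 ((520.42724609375, -187.26893615722656), (35.425636291503906, 17.78469467163086), 7.155755519866943) 84.5
capfar ((610.2002563476562, -156.3841094970703), (46.67450714111328, 42.554344177246094), 7.2756476402282715) 185.5
[[ 539.6 -163.4]
 [ 544.5 -208.2]
 [ 505.5 -215.6]
 [ 495.6 -170.4]] [ 521.30455165 -189.38754799   50.        ]
[[ 507.8 -212.9]
 [ 501.1 -172.7]
 [ 546.  -163.7]
 [ 554.2 -206.4]] [ 527.27671173 -188.94183608   50.        ]
((499.0235900878906, 132.36962890625), (132.55224609375, 134.79444885253906), 20.024686813354492)
line ((516.6069946289062, 116.86117553710938), (77.93507385253906, 39.23357391357422), 54.858463287353516)
```

```bash
cat >> h.py <<'E'
from scipy.spatial.transform import Rotation as R
def go(x,y,z,yawdeg):
    s=ctrl.read_state(); r=R.from_euler('xyz',s['tool_rot']).as_matrix()
    d=r.T@(np.array([x,y,z])-s['eef_pos']); t=-(yawdeg-np.degrees(s['tool_rot'][2])); t=(t+180)%360-180
    print('clock',s['clock'],'pos',s['eef_pos'].round(1),'rot',np.degrees(s['tool_rot']).round(2),'F',s['force'].round(1),'w',round(s['width'],1))
    print('shift',d.round(1),'turn',round(t,2))
def go_(*a): go(*a)
E
python3 -c "
from h import *
go(523,-189.5,245,-80)"
```

```text
clock 0.15 pos [ 286.5 -583.   244.6] rot [ 1.800e+02  8.000e-02 -6.383e+01] F [-0.2 -0.2 -0.7] w 86.0
shift [-248.8 -385.8   -0. ] turn 16.17
```

Request:
send_rows --pt "85 -24 -37 0 3" --pt "85 -48 -74 0 6" --pt "85 -72 -112 0 9" --pt "85 -98 -152 0 12" --pt "85 -124 -192 0 16"

```text
clock: 0.65
eef_pos: [404.7, -385.3, 244.6]
tool_rot: [3.141, 0.002, -1.396]
force: [0.9, 0.8, 0.4]
width: 84.7
```

```bash
python3 -c "
from h import *
go(523,-189.5,245,-80)"
```

```text
clock 0.65 pos [ 404.7 -385.3  244.6] rot [ 1.7998e+02  1.0000e-01 -8.0000e+01] F [0.9 0.8 0.4] w 84.7
shift [-172.3 -150.5   -0.2] turn 0.0
```

Request:
send_rows --pt "60 -35 -30 0 0" --pt "60 -70 -60 0 0" --pt "60 -105 -90 0 0" --pt "60 -140 -122 0 0" --pt "60 -172 -150 0 0"

```text
clock: 1.15
eef_pos: [523.6, -187.4, 244.7]
tool_rot: [3.141, 0.002, -1.395]
force: [-0.2, -0.5, 0.8]
width: 60.1
```

Run:
```python
from h import *
go(523,-189.5,245,-80)
p=ctrl.camera_params('wrist'); im=ctrl.get_image('wrist')[:,:,::-1]; cv2.imwrite('pics/w1.png',im)
np.save('w1.npy',p)
```

```text
clock 1.15 pos [ 523.6 -187.4  244.7] rot [ 1.7999e+02  1.2000e-01 -7.9940e+01] F [-0.2 -0.5  0.8] w 60.1
shift [ 2.   0.9 -0.3] turn 0.06
```

View pics/w1.png

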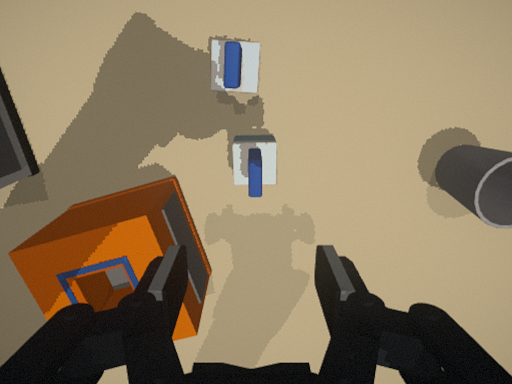

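Run:
```python
from h import *
im=cv2.imread('pics/w1.png'); cv2.imwrite('pics/w1z.png',cv2.resize(im[120:210,215:295],None,fx=7,fy=6.6,interpolation=0)[:600])
p=np.load('w1.npy',allow_pickle=True).item(); hs=cv2.cvtColor(im,cv2.COLOR_BGR2HSV)
b=((hs[...,0]>100)&(hs[...,0]<130)&(hs[...,1]>120)).astype(np.uint8)
m=np.zeros_like(b); m[125:205,220:290]=b[125:205,220:290]
c=max(cv2.findContours(m,0,1)[0],key=cv2.contourArea).reshape(-1,2)
for v in range(146,200,3):
    u=np.where(m[v])[0]; print(v,u.min() if len(u) else 0,u.max() if len(u) else 0, end='; ')
w=(hs[...,1]<60)&(hs[...,2]>130)
wm=np.zeros_like(b); wm[125:205,220:290]=(w[125:205,220:290])
print()
for v in range(130,200,4):
    u=np.where(wm[v]|m[v])[0]; print(v,u.min() if len(u) else 0,u.max() if len(u) else 0, end='; ')
```

```text
146 0 0; 149 0 0; 152 0 0; 155 0 0; 158 0 0; 161 249 249; 164 250 256; 167 249 261; 170 249 261; 173 249 261; 176 249 261; 179 249 261; 182 249 261; 185 249 261; 188 249 261; 191 249 261; 194 249 261; 197 0 0; 
130 0 0; 134 0 0; 138 0 0; 142 256 276; 146 232 276; 150 232 276; 154 232 276; 158 232 276; 162 233 276; 166 233 276; 170 233 276; 174 233 276; 178 233 276; 182 233 276; 186 249 261; 190 248 261; 194 249 262; 198 0 0;
```

View pics/w1z.png

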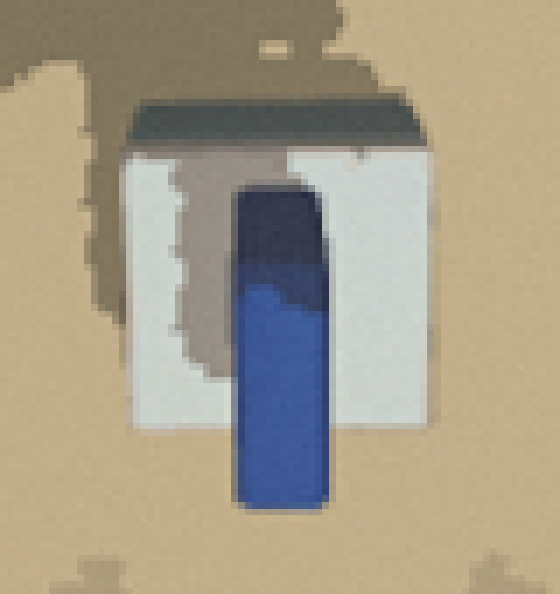

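Run:
```python
from h import *
p=np.load('w1.npy',allow_pickle=True).item()
def rep(a,z):
    a=np.array(a)/[7,6.6]+[214.5,119.5]; P=cast(p,a,z)[:,:2]; e=(P[2]+P[3]-P[0]-P[1])/2; f=(P[1]+P[2]-P[0]-P[3])/2
    print(P.mean(0).round(1),np.linalg.norm(e).round(1),np.linalg.norm(f).round(1),np.degrees(np.arctan2(e[1],e[0])).round(1),np.degrees(np.arctan2(f[1],f[0])).round(1))
rep([(120,148),(432,148),(432,429),(130,429)],50)
rep([(235,265),(329,265),(329,509),(235,509)],100)
go(523,-189.5,245,-80)
```

```text
[ 524.3 -190.5] 43.9 43.9 -168.8 -79.9
[ 524.1 -190.6] 33.2 11.6 -169.7 -79.9
clock 1.2 pos [ 528.2 -178.7  244.6] rot [-179.75    0.43  -79.36] F [4.  5.9 0.8] w 59.9
shift [ 9.7  7.1 -0.5] turn 0.64
```

Request:
send_rows --pt "45 10 7 0 0.5" --pt "45 10 7 10 0.5" --pt "45 10 7 50 0.5"

```text
clock: 1.5
eef_pos: [525.3, -192.4, 196.8]
tool_rot: [-3.13, 0.002, -1.397]
force: [1.4, 1.0, -1.6]
width: 44.9
```

```bash
python3 -c "
from h import *
go(524.2,-190.5,92,-80)"
```

```text
clock 1.5 pos [ 525.3 -192.4  196.8] rot [-1.7935e+02  1.3000e-01 -8.0020e+01] F [ 1.4  1.  -1.6] w 44.9
shift [ -1.9   1.9 104.8] turn -0.02
```

Request:
send_rows --pt "45 -2 1 30 0" --pt "45 -2 1 60 0" --pt "45 -2 1 60 0"

```text
clock: 1.8
eef_pos: [520.4, -191.4, 132.8]
tool_rot: [-3.139, 0.006, -1.4]
force: [-0.3, -0.2, -0.2]
width: 45.1
```

Run:
```python
from h import *
go(524.2,-190.5,92,-80)
im=ctrl.get_image('wrist')[:,:,::-1]; cv2.imwrite('pics/w2.png',im)
```

```text
clock 1.8 pos [ 520.4 -191.4  132.8] rot [-179.84    0.32  -80.22] F [-0.3 -0.2 -0.2] w 45.1
shift [-0.  -3.8 40.8] turn -0.22
```

View pics/w2.png

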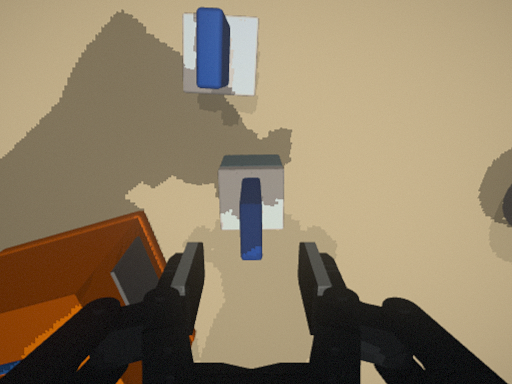

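Request:
send_rows --pt "45 0 -4 15 0" --pt "45 0 -4 30 0" --pt "45 0 -4 41 0" --pt "45 0 -4 41 0"

```text
clock: 2.25
eef_pos: [525.6, -190.9, 93.1]
tool_rot: [-3.137, 0.005, -1.4]
force: [0.1, 0.3, -0.2]
width: 44.9
```

Run:
```python
from h import *
go(524.2,-190.5,92,-80)
```

```text
clock 2.25 pos [ 525.6 -190.9   93.1] rot [-179.72    0.26  -80.22] F [ 0.1  0.3 -0.2] w 44.9
shift [-0.7  1.3  1.1] turn -0.22
```

Request:
send_rows --pt "5 -0.5 1 0 0" --pt "5 -0.5 1 0 0" --pt "5 -0.5 1 0 0" --pt "5 -0.5 1 0 0" --pt "5 -0.5 1 0 0"

```text
clock: 2.75
eef_pos: [525.2, -190.7, 93.9]
tool_rot: [-3.135, 0.004, -1.4]
force: [-0.3, 1.1, 6.0]
width: 10.5
```

Request:
send_rows --pt "5 0 0 -15 0" --pt "5 0 0 -30 0" --pt "5 0 0 -45 0" --pt "5 0 0 -80 0" --pt "5 0 0 -118 0"

```text
clock: 3.25
eef_pos: [523.1, -190.8, 211.6]
tool_rot: [-3.139, 0.006, -1.4]
force: [1.0, 0.2, -3.3]
width: 10.5
```

Run:
```python
from h import *
go(498,133,212,-70)
for n in ('wrist','scene'):
    im=ctrl.get_image(n)[:,:,::-1]; cv2.imwrite(f'pics/{n}3.png',im)
```

```text
clock 3.25 pos [ 523.1 -190.8  211.6] rot [-179.85    0.32  -80.22] F [ 1.   0.2 -3.3] w 10.5
shift [-323.4  -30.3    1.5] turn -10.22
```

View pics/wrist3.png

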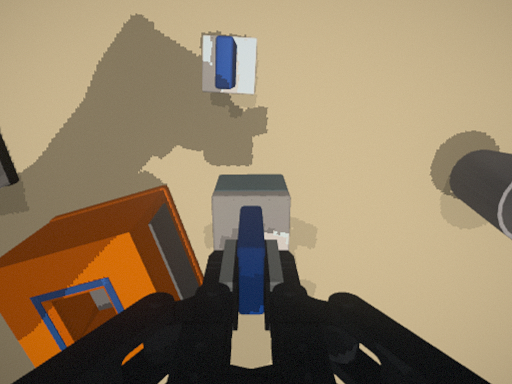

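Request:
send_rows --pt "5 -20 -2 -15 -2" --pt "5 -60 -6 -30 -4" --pt "5 -100 -10 -35 -6" --pt "5 -140 -14 -35 -8" --pt "5 -180 -17 -35 -10.2"

```text
clock: 3.85
eef_pos: [512.0, -10.8, 250.5]
tool_rot: [-3.129, -0.002, -1.221]
force: [1.2, -0.3, -2.7]
width: 10.7
```

Run:
```python
from h import *
go(498,133,245,-70.2)
```

```text
clock 3.85 pos [512.  -10.8 250.5] rot [-1.7929e+02 -1.4000e-01 -6.9950e+01] F [ 1.2 -0.3 -2.7] w 10.7
shift [-139.9  -36.1    5.6] turn 0.25
```

Request:
send_rows --pt "5 -35 -9 5 0" --pt "5 -70 -18 5 0" --pt "5 -105 -27 5 0" --pt "5 -140 -36 5 0" --pt "5 -140 -36 5 0"

```text
clock: 4.35
eef_pos: [496.0, 139.7, 244.4]
tool_rot: [-3.13, 0.002, -1.212]
force: [-0.1, 0.9, -2.8]
width: 10.7
```

Request:
send_rows --pt "5 0 0 0 0" --pt "5 0 0 0 0"

```text
clock: 4.55
eef_pos: [495.2, 139.6, 243.5]
tool_rot: [-3.132, 0.002, -1.211]
force: [0.8, -0.3, -1.8]
width: 11.0
```

Run:
```python
from h import *
go(498,133,245,-70.2)
for n in ('wrist','scene','top'):
    p=ctrl.camera_params(n); s=ctrl.read_state()['eef_pos'];print(s)
    im=ctrl.get_image(n)[:,:,::-1]; cv2.imwrite(f'pics/{n}4.png',im); np.save(n+'4.npy',p)
a=cv2.imread('pics/scene4.png')[90:215,250:375];b=cv2.imread('pics/top4.png')[150:275,140:265]
cv2.imwrite('pics/z4.png',cv2.resize(np.hstack([a,b]),None,fx=3.2,fy=3.2,interpolation=0))
```

```text
clock 4.55 pos [495.2 139.6 243.5] rot [-1.7946e+02  1.1000e-01 -6.9410e+01] F [ 0.8 -0.3 -1.8] w 11.0
shift [ 7.1 -0.3 -1.5] turn 0.79
[495.21371134 139.58506596 243.47294127]
[495.57966121 138.84992023 243.72131247]
[495.88730028 138.49452215 243.97104874]
```

View pics/wrist4.png

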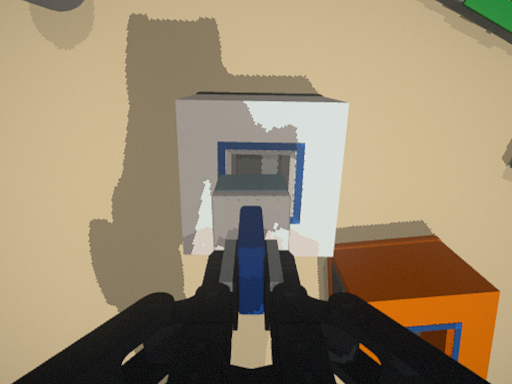

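View pics/z4.png

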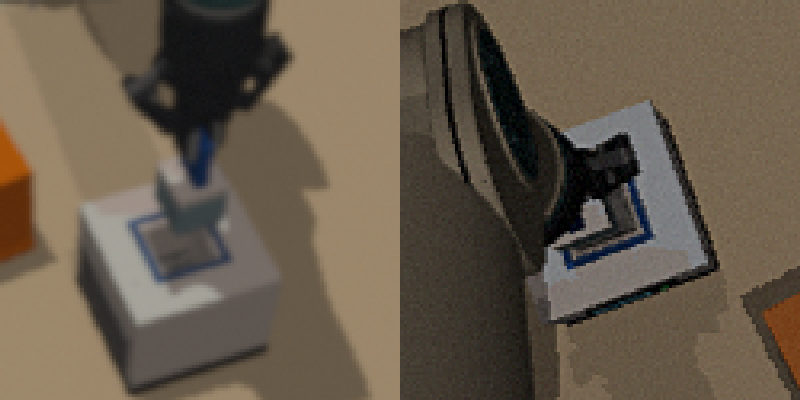

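Run:
```python
from h import *
a=cv2.imread('pics/wrist4.png')[85:285,165:360]
cv2.imwrite('pics/z5.png',cv2.resize(a,None,fx=3,fy=3,interpolation=0))
a=cv2.imread('pics/scene4.png')[135:215,270:345]
cv2.imwrite('pics/z6.png',cv2.resize(a,None,fx=7,fy=7,interpolation=0))
```

```text
(no output)
```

View pics/z5.png

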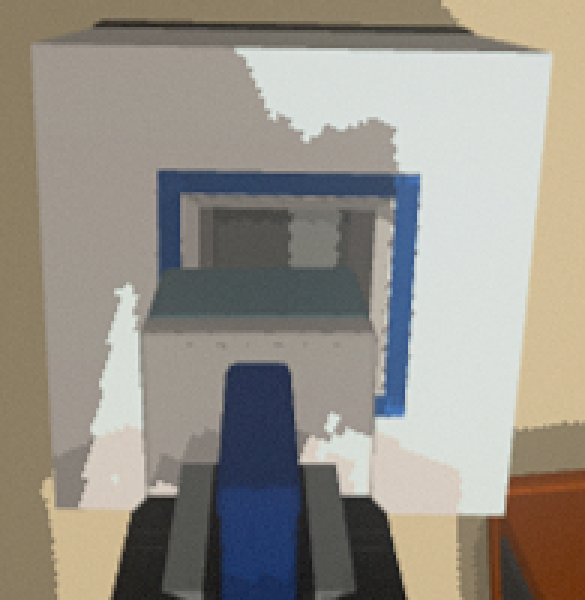

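View pics/z6.png

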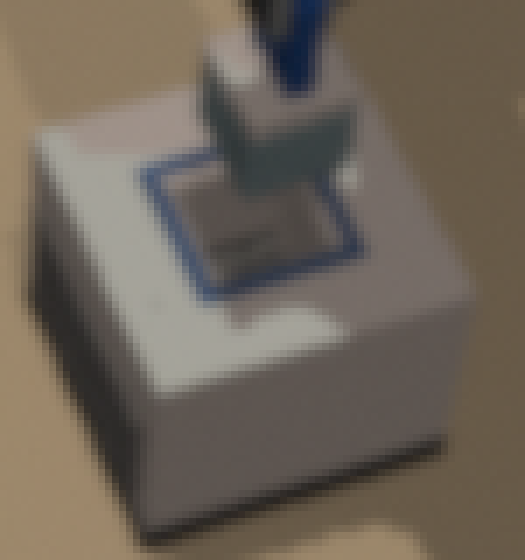

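Run:
```python
from h import *
p=np.load('wrist4.npy',allow_pickle=True).item()
def rep(a,z,k=3,o=(165,85),p=p):
    a=np.array(a)/k+np.array(o)-.5; P=cast(p,a,z)[:,:2]; e=(P[2]+P[3]-P[0]-P[1])/2; f=(P[1]+P[2]-P[0]-P[3])/2
    print(P.mean(0).round(1),np.linalg.norm(e).round(1),np.linalg.norm(f).round(1),np.degrees(np.arctan2(e[1],e[0])).round(1),np.degrees(np.arctan2(f[1],f[0])).round(1))
    return P
rep([(33,44),(552,52),(504,516),(53,507)],115)
B=rep([(158,170),(421,176),(405,416),(158+8,416)],115)
rep([(140,330),(375,332),(375,497),(147,497)],199.6)
# scene
q=np.load('scene4.npy',allow_pickle=True).item()
rep([(140,175),(205,300),(365,250),(290,135)],115,7,(270,135),q)
rep([(35,132),(150,393),(475,295),(345,70)],115,7,(270,135),q)
go(498,133,245,-70)
```

```text
[499.5 133.4] 130.9 130.9 -160.6 -70.4
[499.1 132.6] 69.0 68.0 -159.8 -70.0
[499.4 140.7] 34.4 44.0 -158.3 -69.6
[500.1 132.6] 63.9 61.6 108.8 22.5
[502.5 132.9] 128.7 121.8 106.3 19.4
clock 4.7 pos [496.  138.4 244.1] rot [-1.7938e+02  7.0000e-02 -6.9540e+01] F [-0.1 -0.3 -2.3] w 10.7
shift [ 5.8  0.  -0.9] turn 0.46
```

Run:
```python
from h import *
go(499.8,133.5,222,-70.3)
```

```text
clock 4.7 pos [496.  138.4 244.1] rot [-1.7938e+02  7.0000e-02 -6.9540e+01] F [-0.1 -0.3 -2.3] w 10.7
shift [ 5.9 -1.6 22.1] turn 0.76
```

Request:
send_rows --pt "5 6 -1.6 10 0.8" --pt "5 6 -1.6 20 0.8" --pt "5 6 -1.6 20 0.8" --pt "5 6 -1.6 20 0.8" --pt "5 6 -1.6 20 0.8"

```text
clock: 5.2
eef_pos: [499.9, 133.6, 224.2]
tool_rot: [-3.131, 0.001, -1.228]
force: [0.8, 1.0, -2.9]
width: 10.6
```

Run:
```python
from h import *
p=ctrl.camera_params('wrist')
go(499.8,133.5,213,-70.3)
im=ctrl.get_image('wrist')[:,:,::-1]; cv2.imwrite('pics/w7.png',im); np.save('w7.npy',p)
cv2.imwrite('pics/z7.png',cv2.resize(im[60:260,155:350],None,fx=3,fy=3,interpolation=0))
```

```text
clock 5.2 pos [499.9 133.6 224.2] rot [-1.7937e+02  8.0000e-02 -7.0330e+01] F [ 0.8  1.  -2.9] w 10.6
shift [ 0.   0.3 11.2] turn -0.03
```

View pics/z7.png

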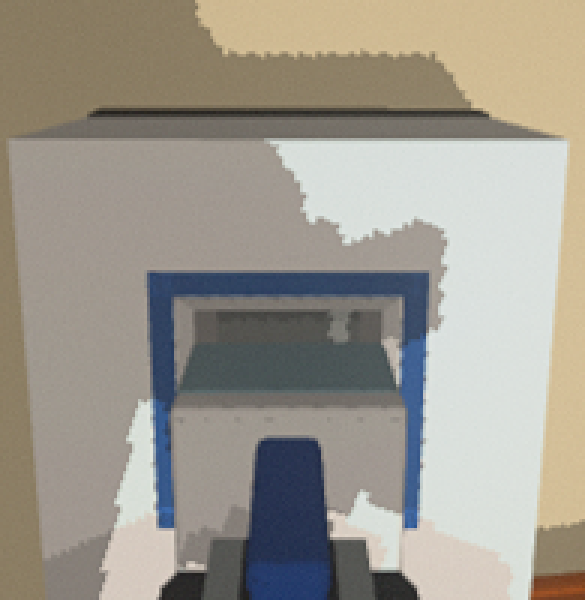

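Run:
```python
from h import *
p=np.load('w7.npy',allow_pickle=True).item()
f=lambda a,z: cast(p,np.array(a)/3+[154.5,59.5],z)[:,:2]
e=np.array([np.cos(np.radians(-160.3)),np.sin(np.radians(-160.3))]); g=np.array([-e[1],e[0]])
D=f([(8,139),(567,139)],115).mean(0)+65*e
L=f([(148,271),(430,271)],115); print(np.linalg.norm(L[1]-L[0]))
T=f([(168,405),(408,405)],180.3); C=T.mean(0)+22*e
print(D,L.mean(0)+34*e,C,np.linalg.norm(T[1]-T[0]), 'rel e,g',(D-C)@e,(D-C)@g, np.degrees(np.arctan2(*(T[1]-T[0])[::-1])),np.degrees(np.arctan2(*(L[1]-L[0])[::-1])))
```

```text
68.54920546214517
[499.81497389 133.65612971] [499.73198082 133.23379811] [499.78407666 133.32207864] 44.37115746554719 rel e,g -0.141695863925991 -0.30408393331469036 -70.27094493796783 -70.28565267642966
```

Request:
send_rows --pt "5 0 0 6 0" --pt "5 0 0 12 0" --pt "5 0 0 17 0" --pt "5 0 0 22 0"

```text
clock: 5.65
eef_pos: [500.0, 133.7, 201.7]
tool_rot: [-3.131, 0.001, -1.227]
force: [0.3, -0.2, -2.3]
width: 10.6
```

Run:
```python
from h import *
go(499.8,133.5,168,-70.3)
```

```text
clock 5.65 pos [500.  133.7 201.7] rot [-1.7939e+02  8.0000e-02 -7.0320e+01] F [ 0.3 -0.2 -2.3] w 10.6
shift [ 0.2  0.7 33.7] turn -0.02
```

In the well without contact force; continue down.

Request:
send_rows --pt "5 0 0 7 0" --pt "5 0 0 14 0" --pt "5 0 0 21 0" --pt "5 0 0 28 0" --pt "5 0 0 31 0"

```text
clock: 6.15
eef_pos: [500.0, 133.8, 169.8]
tool_rot: [-3.132, 0.001, -1.227]
force: [0.6, -0.6, -1.9]
width: 10.5
```

Request:
send_rows --pt "5 0 0 2 0" --pt "5 0 0 4 0" --pt "5 0 0 6 0"

```text
clock: 6.45
eef_pos: [500.2, 133.8, 163.8]
tool_rot: [-3.132, 0.001, -1.227]
force: [-0.2, -0.1, -2.8]
width: 11.0
```

Request:
send_rows --pt "5 0 0 1 0" --pt "5 0 0 2 0" --pt "5 0 0 2 0"

```text
clock: 6.75
eef_pos: [500.2, 133.9, 161.8]
tool_rot: [-3.132, 0.001, -1.227]
force: [-0.1, -1.1, -2.1]
width: 10.7
```

Request:
send_rows --pt "5 0 0 1 0" --pt "5 0 0 2 0" --pt "5 0 0 2 0"

```text
clock: 7.05
eef_pos: [500.5, 134.0, 160.0]
tool_rot: [-3.131, 0.001, -1.227]
force: [-0.3, -0.2, 0.8]
width: 10.6
```

Request:
send_rows --pt "5 0 0 1 0" --pt "5 0 0 2 0" --pt "5 0 0 2 0"

```text
clock: 7.35
eef_pos: [500.6, 134.0, 158.1]
tool_rot: [-3.131, 0.001, -1.227]
force: [-0.8, -0.7, 2.1]
width: 10.5
```

Request:
send_rows --pt "5 0.2 0.6 1 0" --pt "5 0.2 0.6 2 0" --pt "5 0.2 0.6 3 0" --pt "5 0.2 0.6 4 0"

```text
clock: 7.75
eef_pos: [500.4, 133.9, 154.2]
tool_rot: [-3.13, 0.002, -1.227]
force: [-0.4, 0.4, 2.2]
width: 10.8
```

Request:
send_rows --pt "5 0 0 1 0" --pt "5 0 0 2 0" --pt "5 0 0 3 0"

```text
clock: 8.05
eef_pos: [500.5, 133.9, 151.1]
tool_rot: [-3.13, 0.002, -1.227]
force: [-0.2, 1.6, 4.4]
width: 10.5
```

Request:
send_rows --pt "5 0 0.2 1 0" --pt "5 0 0.2 1.5 0"

```text
clock: 8.25
eef_pos: [500.4, 133.9, 149.6]
tool_rot: [-3.13, 0.002, -1.227]
force: [0.5, 0.5, 4.3]
width: 11.0
```

Request:
send_rows --pt "5 0 0.2 1 0" --pt "5 0 0.2 1.5 0"

```text
clock: 8.45
eef_pos: [500.4, 133.9, 148.1]
tool_rot: [-3.129, 0.002, -1.227]
force: [-0.5, 0.1, 4.9]
width: 10.5
```

Request:
send_rows --pt "5 0 0.2 1 0" --pt "5 0 0.2 1.5 0"

```text
clock: 8.65
eef_pos: [500.4, 133.9, 147.0]
tool_rot: [-3.129, 0.001, -1.227]
force: [-1.3, -0.4, 9.5]
width: 10.5
```

Request:
send_rows --pt "5 0 0 0.5 0" --pt "5 0 0 0.5 0"

```text
clock: 8.85
eef_pos: [500.4, 133.9, 146.9]
tool_rot: [-3.129, 0.002, -1.227]
force: [-0.7, 0.2, 8.6]
width: 10.5
```

Request:
send_rows --pt "5 0 0 0.5 0" --pt "5 0 0 0.5 0"

```text
clock: 9.05
eef_pos: [500.5, 133.8, 146.9]
tool_rot: [-3.128, 0.002, -1.227]
force: [-1.4, 0.4, 9.2]
width: 10.7
```

Request:
send_rows --pt "5 0 0 1.2 0" --pt "5 0 0 1.2 0"

```text
clock: 9.25
eef_pos: [500.4, 133.8, 146.5]
tool_rot: [-3.128, 0.002, -1.227]
force: [-1.9, 0.2, 11.5]
width: 10.8
```

Request:
send_rows --pt "5 0 0 1.6 0" --pt "5 0 0 1.6 0"

```text
clock: 9.45
eef_pos: [500.4, 133.8, 145.9]
tool_rot: [-3.128, 0.002, -1.228]
force: [-3.2, 0.1, 16.0]
width: 10.7
```

Request:
send_rows --pt "5 0 0 -2 0" --pt "5 0 0 -4 0" --pt "5 0 0 -6 0" --pt "5 0 0 -8 0" --pt "5 0 0 -10 0"

```text
clock: 9.95
eef_pos: [500.2, 133.7, 155.9]
tool_rot: [-3.128, 0.002, -1.228]
force: [0.3, 0.4, 2.9]
width: 11.0
```

Request:
send_rows --pt "5 0 0 -1 0" --pt "5 0 0 -2 0" --pt "5 0 0 -2 0"

```text
clock: 10.25
eef_pos: [500.2, 133.7, 157.9]
tool_rot: [-3.128, 0.002, -1.228]
force: [0.8, 0.6, 2.4]
width: 10.8
```

Request:
send_rows --pt "5 0 0 -1 0" --pt "5 0 0 -1 0"

```text
clock: 10.45
eef_pos: [500.2, 133.7, 159.0]
tool_rot: [-3.128, 0.002, -1.228]
force: [1.0, 1.3, 2.8]
width: 10.8
```

Request:
send_rows --pt "5 0 0 -1 0" --pt "5 0 0 -1 0"

```text
clock: 10.65
eef_pos: [500.2, 133.7, 160.0]
tool_rot: [-3.128, 0.002, -1.228]
force: [0.2, 0.2, 2.2]
width: 10.5
```

Request:
send_rows --pt "5 0 0 -1 0" --pt "5 0 0 -1 0"

```text
clock: 10.85
eef_pos: [500.2, 133.7, 161.1]
tool_rot: [-3.128, 0.002, -1.228]
force: [0.8, 1.0, 1.9]
width: 10.7
```

Request:
send_rows --pt "5 0 0 -1 0" --pt "5 0 0 -1 0"

```text
clock: 11.05
eef_pos: [500.2, 133.7, 162.2]
tool_rot: [-3.128, 0.002, -1.228]
force: [-0.2, 1.6, 0.8]
width: 10.5
```

Request:
send_rows --pt "5 0 0 -1 0" --pt "5 0 0 -1 0"

```text
clock: 11.25
eef_pos: [499.9, 133.5, 163.0]
tool_rot: [-3.129, 0.001, -1.228]
force: [0.6, -0.3, -0.3]
width: 10.3
```

Request:
send_rows --pt "5 0 0 -1 0" --pt "5 0 0 -1 0"

```text
clock: 11.45
eef_pos: [499.2, 133.0, 163.6]
tool_rot: [-3.13, 0.001, -1.228]
force: [0.8, -0.6, -2.3]
width: 10.7
```

Request:
send_rows --pt "5 0 0 3 0" --pt "5 0 0 6 0" --pt "5 0 0 9 0" --pt "5 0 0 11 0" --pt "5 0 0 13 0"

```text
clock: 11.95
eef_pos: [499.6, 133.1, 150.6]
tool_rot: [-3.13, 0.001, -1.228]
force: [-0.0, 0.3, 3.8]
width: 10.7
```

Request:
send_rows --pt "5 0 0 1 0" --pt "5 0 0 2 0" --pt "5 0 0 2.5 0"

```text
clock: 12.25
eef_pos: [499.6, 133.2, 148.1]
tool_rot: [-3.13, 0.001, -1.228]
force: [-1.0, 0.7, 4.0]
width: 10.9
```

Request:
send_rows --pt "5 0 0 1 0" --pt "5 0 0 1.5 0"

```text
clock: 12.45
eef_pos: [499.7, 133.2, 147.0]
tool_rot: [-3.13, 0.001, -1.228]
force: [-1.3, -0.4, 9.4]
width: 10.7
```

Request:
send_rows --pt "5 0 0 1.3 0" --pt "5 0 0 1.3 0"

```text
clock: 12.65
eef_pos: [499.7, 133.1, 146.5]
tool_rot: [-3.129, 0.001, -1.228]
force: [-2.6, -0.8, 12.0]
width: 10.5
```

Request:
send_rows --pt "5 0 0 1.4 0" --pt "5 0 0 1.4 0"

```text
clock: 12.85
eef_pos: [499.7, 133.1, 146.1]
tool_rot: [-3.129, 0.001, -1.228]
force: [-2.5, -0.8, 15.3]
width: 10.7
```

Stop reached again (about 17 N); back up and feel.

Request:
send_rows --pt "5 0 0 -2 0" --pt "5 0 0 -4 0" --pt "5 0 0 -6 0" --pt "5 0 0 -8 0" --pt "5 0 0 -10 0"

```text
clock: 13.35
eef_pos: [499.5, 133.1, 156.1]
tool_rot: [-3.129, 0.001, -1.228]
force: [-0.5, 0.3, 2.8]
width: 10.8
```

Request:
send_rows --pt "5 0 0 -1 0" --pt "5 0 0 -1 0"

```text
clock: 13.55
eef_pos: [499.5, 133.1, 157.1]
tool_rot: [-3.129, 0.001, -1.228]
force: [-1.4, 1.3, 1.9]
width: 10.6
```

Request:
send_rows --pt "5 0 0 -1 0" --pt "5 0 0 -1 0"

```text
clock: 13.75
eef_pos: [499.5, 133.1, 158.1]
tool_rot: [-3.129, 0.001, -1.228]
force: [-0.1, 0.3, 3.1]
width: 10.7
```

Request:
send_rows --pt "5 0 0 -1 0" --pt "5 0 0 -1 0"

```text
clock: 13.95
eef_pos: [499.5, 133.1, 159.1]
tool_rot: [-3.129, 0.001, -1.228]
force: [-0.1, 1.0, 1.9]
width: 11.1
```

Request:
send_rows --pt "5 0 0 -1 0" --pt "5 0 0 -1 0"

```text
clock: 14.15
eef_pos: [499.4, 133.0, 160.0]
tool_rot: [-3.129, 0.001, -1.228]
force: [0.5, 0.3, -0.1]
width: 10.6
```

Request:
send_rows --pt "5 0 0 -0.8 0" --pt "5 0 0 -0.8 0"

```text
clock: 14.35
eef_pos: [498.9, 132.6, 160.4]
tool_rot: [-3.131, 0.001, -1.228]
force: [0.5, -0.0, -1.5]
width: 10.6
```

Request:
send_rows --pt "5 0 0 0.8 0" --pt "40 0 0 0.8 0" --pt "40 0 0 0.8 0" --pt "40 0 0 0.8 0"

```text
clock: 14.75
eef_pos: [498.9, 132.6, 159.7]
tool_rot: [-3.131, 0.001, -1.228]
force: [0.2, -0.3, 0.2]
width: 40.2
```

Request:
send_rows --pt "40 0 0 -10 0" --pt "40 0 0 -25 0" --pt "40 0 0 -50 0" --pt "40 0 0 -75 0" --pt "40 0 0 -75 0"

```text
clock: 15.25
eef_pos: [500.4, 132.8, 238.5]
tool_rot: [-3.123, 0.001, -1.229]
force: [0.7, 0.1, -0.4]
width: 40.2
```

Run:
```python
from h import *
p=ctrl.camera_params('wrist')
go(499.8,133.5,213,-70.3)
im=ctrl.get_image('wrist')[:,:,::-1]; cv2.imwrite('pics/w8.png',im); np.save('w8.npy',p)
cv2.imwrite('pics/z8.png',cv2.resize(im[90:290,155:350],None,fx=3,fy=3,interpolation=0))
im=ctrl.get_image('scene')[:,:,::-1]
cv2.imwrite('pics/s8.png',cv2.resize(im[125:215,260:350],None,fx=6,fy=6,interpolation=0))
```

```text
clock 15.25 pos [500.4 132.8 238.5] rot [-1.7895e+02  5.0000e-02 -7.0390e+01] F [ 0.7  0.1 -0.4] w 40.2
shift [-0.9  0.8 25.5] turn -0.09
```

View pics/z8.png

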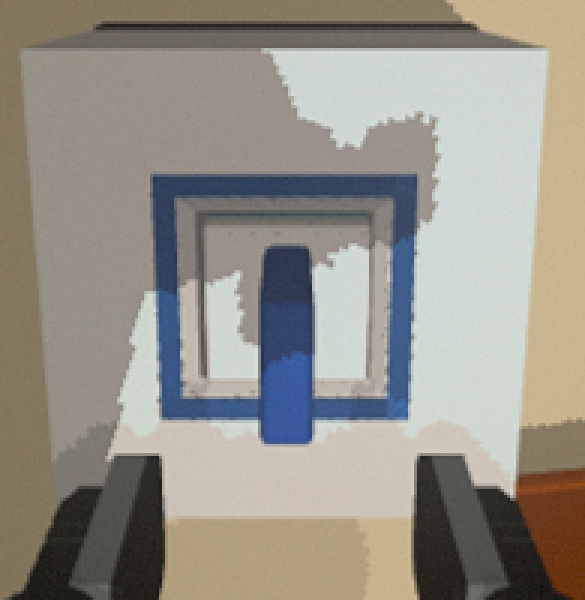

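View pics/s8.png

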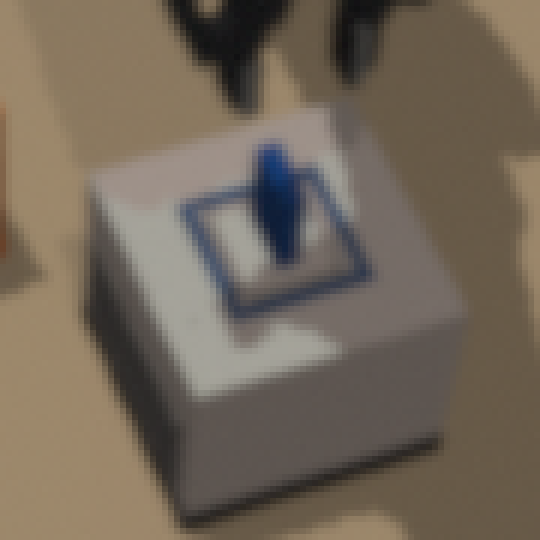

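Request:
send_rows --pt "40 30 20 0 0" --pt "40 70 20 0 0" --pt "40 70 20 0 0" --pt "40 70 20 0 0"

```text
clock: 15.75
eef_pos: [502.6, 58.7, 234.5]
tool_rot: [-3.131, 0.001, -1.231]
force: [0.2, -0.5, 0.1]
width: 39.8
```

Run:
```python
from h import *
p=ctrl.camera_params('wrist')
go(499.8,133.5,238,-70.3)
im=ctrl.get_image('wrist')[:,:,::-1]; cv2.imwrite('pics/w9.png',im); np.save('w9.npy',p)
```

```text
clock 15.75 pos [502.6  58.7 234.5] rot [-1.7937e+02  9.0000e-02 -7.0520e+01] F [ 0.2 -0.5  0.1] w 39.8
shift [-71.5 -22.3  -3.2] turn -0.22
```

Request:
send_rows --pt "40 -40 0 0 0" --pt "40 -80 0 0 0" --pt "40 -120 0 0 0" --pt "40 -140 0 0 0" --pt "40 -140 0 0 0"

```text
clock: 16.3
eef_pos: [453.1, 197.0, 234.4]
tool_rot: [-3.131, 0.005, -1.219]
force: [0.6, 0.2, -0.9]
width: 39.9
```

Request:
send_rows --pt "40 0 0 0 0" --pt "40 0 0 0 0"

```text
clock: 16.5
eef_pos: [452.8, 197.0, 234.2]
tool_rot: [-3.132, 0.004, -1.219]
force: [0.8, -0.9, 0.5]
width: 39.9
```

Run:
```python
from h import *
p=ctrl.camera_params('wrist')
go(499.8,133.5,238,-70.3)
im=ctrl.get_image('wrist')[:,:,::-1]; cv2.imwrite('pics/w10.png',im); np.save('w10.npy',p)
cv2.imwrite('pics/z9.png',cv2.resize(np.hstack([cv2.imread('pics/w9.png')[60:310,60:320],im[60:310,200:460]]),None,fx=1.53,fy=1.53,interpolation=cv2.INTER_CUBIC))
```

```text
clock 16.5 pos [452.8 197.  234.2] rot [-179.46    0.26  -69.85] F [ 0.8 -0.9  0.5] w 39.9
shift [ 75.8 -22.3  -4. ] turn 0.45
```

View pics/z9.png

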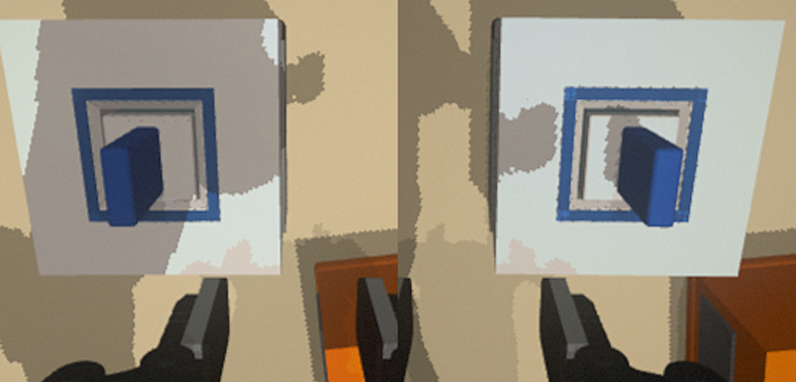

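Run:
```python
from h import *
a=cv2.imread('pics/w9.png')[110:212,100:210];b=cv2.imread('pics/w10.png')[110:212,300:410]
print(a.shape)
a=cv2.resize(a,(400,371),interpolation=2);b=cv2.resize(b,(400,371),interpolation=2)
o=np.hstack([a,b]);o=cv2.convertScaleAbs(o,alpha=1.5,beta=10)
cv2.imwrite('pics/z10.png',o)
```

```text
(102, 110, 3)
```

View pics/z10.png

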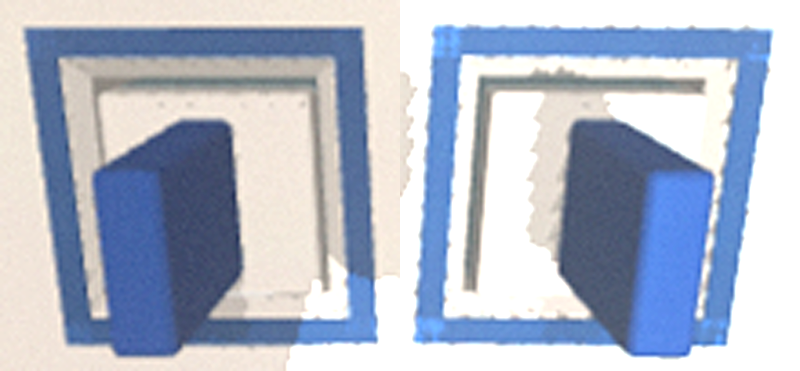

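Run:
```python
from h import *
pa=np.load('w9.npy',allow_pickle=True).item();pb=np.load('w10.npy',allow_pickle=True).item()
def P(p):
    T=np.linalg.inv(p['cam_to_world']); K=np.array([[p['fx'],0,p['cx']],[0,p['fy'],p['cy']],[0,0,1]]); return K@T[:3]
def tri(A,B):
    s=110/400
    A=np.array(A)*s+[99.6,109.6];B=np.array(B)*s+[299.6,109.6]
    X=cv2.triangulatePoints(P(pa),P(pb),A.T.copy(),B.T.copy()); return (X[:3]/X[3]).T
t=tri([(93,170),(160,170),(178,355),(113,355)],[(248,172),(313,172),(292,355),(232,355)])
l=tri([(24,29),(362,29),(378,343),(68,344)],[(33,28),(371,30),(327,345),(15,342)])
c=tri([(97,91),(318,93)],[(89,92),(306,92)])
print(t.round(1),t.mean(0));print(l.round(1),l.mean(0));print(c.round(1)); print(t.mean(0)-l.mean(0))
```

```text
[[512.8 143.2 166.1]
 [516.4 132.8 165.6]
 [485.8 121.6 166.9]
 [482.6 132.1 168.1]] [499.37951826 132.42781904 166.68793398]
[[520.  176.9 117.4]
 [542.9 112.9 116.8]
 [479.6  90.1 117.5]
 [456.6 153.9 117.3]] [499.75798973 133.44774588 117.24549718]
[[512.1 160.7 115.6]
 [527.  118.1 113.9]]
[-0.37847146 -1.01992684 49.4424368 ]
```

```bash
python3 -c "
from cell import ctrl
print(ctrl.finish_job())"
```

```text
the job is handed in; nothing more can be done
None
```

The cartridge is in the white unit's well and, by my checks, locked with its cap level with the rim. I handed the job in at about 16.6 s, and it reported no verdict.

- **Fit:** I gripped the cartridge nearest the base by its tab and lowered it into the well with no contact force on the way in.
- **First push:** It reached the stop with about 18 N on the unit. The well had evidently started locked, because on backing up the spring pushed until about 163 mm tool height, where it would stand unlocked.
- **Second push:** It reached the stop with about 17 N. On backing up, contact ended about 3 mm lower, at about 160 mm, so I took it as locked and released the tab.
- **Last check:** Two wrist views put the tab top 49.4 mm above the rim, where locked would be 50 and unlocked 54. The cartridge is about 1 mm off the well's centre.
- **At hand-in:** The gripper was open and clear of everything. I didn't touch the other objects, though I didn't re-measure where they stand.

One small disagreement: contact ended about 1 mm higher in both states than I had worked out from the grasp. The 3 mm gap between them and the camera check both say locked.

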